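# Load the relay test jig and hold its sprung gate at working height

### The arm

A 6-joint arm with a two-finger parallel gripper is mounted at the origin on a cart in front of the work surface, level with it; the furniture and walls round the work are solid. World frame = base frame: x ahead of the robot, y to its left, z up, the work surface at z = 0. Lengths are in mm, angles in rad, forces in N, time in s.
With the tool pointing down it reaches from about 275 to 750 mm from the base axis. Payload 10.2 kg.
Tool frame: the origin (TCP) lies at the very end of the fingers, on their centre line; the grasp point (between the pads) lies 19 mm behind it (ctrl.grip_depth is the distance from the TCP to the grasp point, in mm); z points along the fingers, x is the direction in which the jaws open and shut, and the axes are right-handed (so a half turn about z gives the same grasp; the last joint's range is limited). The gripper opens to 85 mm and grips with 20 to 120 N. Pads are 22 mm wide; open, the fingers measure 114 mm over their backs; the gripper's body (76 mm by 85 mm) begins 54 mm behind the grasp point. The pads swing forward as they close: fully open they stand 13 mm farther back than shut.
Start: joints at [-1.541, 0.313, 1.498, -0, 1.331, -0.223], TCP at [131.297, -508.323, 231.294] pointing down, gripper open.
Joint ranges: [-2.94, 2.94], [-0.97, 2.17], [0.19, 2.56], [-1.23, 4.37], [0.02, 3.11], [-2.88, 2.88]. Speed limits (rad/s): [2.39, 2.39, 3.01, 3.14, 3.14, 3.14].

### API

Orientations are given as a unit quaternion [w, x, y, z].
In Python, from rig import ctrl gives the robot as it stands.
- The arm moves only by the tool play_rows, never from a script. Its argument "motion" is a list of rows, each a list of 2 entries, a list of its own where there are three numbers: the shift along the tool's x, y, z in mm, then the turn, a rotation vector about the tool's x, y, z in degrees. A call has 1 to 20 rows; each row shifts and turns the commanded pose from where the row before left it, along the tool's axes as they then stand; what a row does not reach is not made up. A row lasts 1/12 s, in which the tool goes at most 41.7 mm and 7.16 degrees, less where a joint would pass 70% of its speed; a pose out of reach is approached as far as the arm can. A call with a gripper value outside its range is refused whole. "fingers" is the finger opening in mm, from 0 to 85.4, set as the call begins (left out, the last holds). The fingers move at their own pace and stop on an object; "squeeze" is the grip in N (left out, the last holds). Time passes only in rows, so rows that do not move let the fingers close. It gives the time, the measured TCP pose, the force and the opening at its end, in the units of the state.
- ctrl.sense(): the state, without advancing time (a new reading comes with each control period).
- ctrl.capture(name): name is "scene" or "top" or "wrist"; returns the picture (480x640x3 uint8, red, green, blue); there is no depth.
- ctrl.get_calibration(name): a dict with "K" (3x3 intrinsics, pixels), "k1" (the pictures are not rectified: a ray, as slopes to the right and down, at radius r is drawn at 1 + k1 r^2 times it, then the intrinsics apply), "R" (3x3) and "t" (3): a world point X has camera coordinates R X + t; the wrist camera has in their place "tool_from_camera" (4x4, takes a point from camera to tool coordinates, whose origin is the TCP and whose axes are the tool frame's). Camera axes: x right, y down, z forward; pixel columns grow to the right and rows downward; lengths in mm; the calibration is good to about 2 mm. A picture is of the moment at which its call begins: read the wrist's pose just before it. get_calibration takes no time and is no camera call.
- ctrl.finish_job(): hands the job in, once; it reports no verdict.
Trained networks look in the newest picture that a camera, given by its name, has taken for a name from the list of things; names that differ only in an ending like _2 or _b are one class to them, and where a whole thing is asked for, a point or a joint stands for the part that bears it (a point fixed in the world has none). Each returns a list of dicts, best first, with "p" (0 to 1); they miss things now and then, are a little off and sometimes report something else, mostly with a low value. They report only what shows in the picture. A call takes as long as a camera call.
- ctrl.spot_in(camera, name): "position" ([column, row] as shares, 0 to 1, of the picture: columns of its width, rows of its height, amid what is visible of it).
The state is a dict: "time_s": time; "joints": joint angles; "dq": joint speeds; "tau": joint torques, N m; "eef_pos": TCP position; "ee_rot": TCP orientation; "force": force on the tool from outside, world axes, zero at the start; "wrist_torque": the same for the moment, N m; "grip_width": opening from 0.0 (shut) to 1.0 (fully open).
Only numpy, scipy, OpenCV 4.12 (cv2) and the standard library are available. Lean on these libraries where they do the work, as an engineer would, in place of code of your own. Each camera call takes 0.05 s, during which the arm holds its last target. There are 200 camera calls.

### The job

Load the three loose relays into the empty pockets of the relay test jig so that all four sit fully down in the nest, leaving the other things on the bench where they lie. Then swing the open, sprung pressure gate over by its cross grip, press it down onto the relays and hold it level, so that all four feet press on their relays but the gate is not bottomed on its rubber stops. The program finishes while still holding the gate level: it springs open if let go.

Things in the scene. Friction and masses are not known exactly. Their poses are not given: they have to be found in the camera images.
- jig: relay test jig fixed on the bench: grey box 155 (x) x 126 (y) mm, top at z = 35 mm; origin under its centre at bench height, +x towards its hinge, -x towards the robot. On it a black nest plate 92 x 92 mm, top at 45 mm, with four pockets in two rows of two, and two rubber-capped stop posts, tops at 63.5 mm, at the nest's front corners (x = -66, y = +-52 mm)
- pocket_0 (a point): centre of the floor of the front left nest pocket (front = nearest the robot), 37 mm above the bench, jig x = -49, y = +23 mm. Pocket 34 mm along the jig's x, 20 mm along its y, 8 mm deep, mouth bevelled 3 mm at 45 degrees: a relay goes in with its long side along the jig's x, either end forward, 2 mm play all round, its origin here and its top at 57 mm
- pocket_1 (a point): centre of the floor of the front right nest pocket (front = nearest the robot), 37 mm above the bench, jig x = -49, y = -23 mm. Pocket 34 mm along the jig's x, 20 mm along its y, 8 mm deep, mouth bevelled 3 mm at 45 degrees: a relay goes in with its long side along the jig's x, either end forward, 2 mm play all round, its origin here and its top at 57 mm
- pocket_2 (a point): centre of the floor of the back left nest pocket (front = nearest the robot), 37 mm above the bench, jig x = -7, y = +23 mm. Pocket 34 mm along the jig's x, 20 mm along its y, 8 mm deep, mouth bevelled 3 mm at 45 degrees: a relay goes in with its long side along the jig's x, either end forward, 2 mm play all round, its origin here and its top at 57 mm
- pocket_3 (a point): centre of the floor of the back right nest pocket (front = nearest the robot), 37 mm above the bench, jig x = -7, y = -23 mm. Pocket 34 mm along the jig's x, 20 mm along its y, 8 mm deep, mouth bevelled 3 mm at 45 degrees: a relay goes in with its long side along the jig's x, either end forward, 2 mm play all round, its origin here and its top at 57 mm
- gate_hinge (a point): middle of the gate's hinge axis, at jig x = +57.5, y = 0 mm, 75 mm above the bench; the axis runs along the jig's y. The open gate leans back behind it, clear of the space above the nest
- gate_grip (a point): centre of the gate's cross grip, a black roller 38 mm long along the jig's y, 25 mm thick, that turns freely on the end of an 8 mm stem, 19 mm clear of the frame; 165 mm from the hinge axis at jig y = 0. Pinch its two ends (across the jig's y) from above. Gate open: 43 mm behind the hinge axis, 234 mm above the bench. Gate level: 165 mm in front of the axis, 75 mm above the bench
- gate (a joint): angle of the aluminium pressure gate (frame 108 mm wide, 10 mm thick): 0 = fully open, 15 degrees back past upright; grows as it swings towards the robot and down; 1.833 (105 degrees) = level, its working position; 1.883 = bottomed on the stops. A spring throws it open when let go. Holding it level on four relays takes about 8 N down at the grip; the feet meet the relays from 0.1 rad before
- presser_0: sprung presser foot of the gate over pocket_0, rubber tip 12 mm across, 11 mm of stroke; origin at the middle of its tip. With the gate level it is pushed in about 5 mm by the relay under it and presses with about 2 N
- presser_1: sprung presser foot of the gate over pocket_1, rubber tip 12 mm across, 11 mm of stroke; origin at the middle of its tip. With the gate level it is pushed in about 5 mm by the relay under it and presses with about 2 N
- presser_2: sprung presser foot of the gate over pocket_2, rubber tip 12 mm across, 11 mm of stroke; origin at the middle of its tip. With the gate level it is pushed in about 5 mm by the relay under it and presses with about 2 N
- presser_3: sprung presser foot of the gate over pocket_3, rubber tip 12 mm across, 11 mm of stroke; origin at the middle of its tip. With the gate level it is pushed in about 5 mm by the relay under it and presses with about 2 N
- relay_a: one of four identical plain relays, a cream block 16 mm (its x) by 30 mm (its y) by 20 mm high; origin at the centre of its underside; lies upright on the bench, 18 g
- relay_b: one of four identical plain relays, a cream block 16 mm (its x) by 30 mm (its y) by 20 mm high; origin at the centre of its underside; lies upright on the bench, 18 g
- relay_c: one of four identical plain relays, a cream block 16 mm (its x) by 30 mm (its y) by 20 mm high; origin at the centre of its underside; lies upright on the bench, 18 g
- relay_d: one of four identical plain relays, a cream block 16 mm (its x) by 30 mm (its y) by 20 mm high; origin at the centre of its underside; starts already seated in pocket_2
- transformer: bystander: small transformer, 44 x 44 x 36 mm, origin under its centre
- flux_tin: bystander: round flux tin, 53 mm across, 20 mm high, origin under its centre
- run_capacitor: bystander: oval white motor capacitor lying, 52 x 83 x 34 mm, origin under its centre
- electrolytic_0: bystander: black can capacitor lying, 22 mm across, 50 mm long, origin under its centre

How it is judged (in metres and radians):
On the way:
1. all four relays sit fully down in the pockets while the gate still stands open ((horizontal distance between relay_a and pocket_0 below 0.005 m or horizontal distance between relay_a and pocket_1 below 0.005 m or horizontal distance between relay_a and pocket_2 below 0.005 m or horizontal distance between relay_a and pocket_3 below 0.005 m) and z of relay_a in the frame of jig between 0.034 and 0.0395 m and angle between each of relay_a, relay_b, relay_c, relay_d's own z axis and vertical below 0.09 rad and angle between the y axis of each of relay_a, relay_b, relay_c, relay_d and the x axis of jig, either way round below 0.2 rad and (horizontal distance between relay_b and pocket_0 below 0.005 m or horizontal distance between relay_b and pocket_1 below 0.005 m or horizontal distance between relay_b and pocket_2 below 0.005 m or horizontal distance between relay_b and pocket_3 below 0.005 m) and z of relay_b in the frame of jig between 0.034 and 0.0395 m and (horizontal distance between relay_c and pocket_0 below 0.005 m or horizontal distance between relay_c and pocket_1 below 0.005 m or horizontal distance between relay_c and pocket_2 below 0.005 m or horizontal distance between relay_c and pocket_3 below 0.005 m) and z of relay_c in the frame of jig between 0.034 and 0.0395 m and (horizontal distance between relay_d and pocket_0 below 0.005 m or horizontal distance between relay_d and pocket_1 below 0.005 m or horizontal distance between relay_d and pocket_2 below 0.005 m or horizontal distance between relay_d and pocket_3 below 0.005 m) and z of relay_d in the frame of jig between 0.034 and 0.0395 m and value of joint gate below 0.6 rad), for 0.2 s.
At the end, for the whole second after the job is handed in: All four relays sit fully down in the pockets (within 5 mm of centre, upright), the robot holds the gate level within 2 degrees (joint 1.798 to 1.868) pushing over 2 N, and each of the four feet presses its relay with over 0.5 N, to the end ((horizontal distance between relay_a and pocket_0 below 0.005 m or horizontal distance between relay_a and pocket_1 below 0.005 m or horizontal distance between relay_a and pocket_2 below 0.005 m or horizontal distance between relay_a and pocket_3 below 0.005 m) and z of relay_a in the frame of jig between 0.034 and 0.0395 m and angle between each of relay_a, relay_b, relay_c, relay_d's own z axis and vertical below 0.09 rad and angle between the y axis of each of relay_a, relay_b, relay_c, relay_d and the x axis of jig, either way round below 0.2 rad and (horizontal distance between relay_b and pocket_0 below 0.005 m or horizontal distance between relay_b and pocket_1 below 0.005 m or horizontal distance between relay_b and pocket_2 below 0.005 m or horizontal distance between relay_b and pocket_3 below 0.005 m) and z of relay_b in the frame of jig between 0.034 and 0.0395 m and (horizontal distance between relay_c and pocket_0 below 0.005 m or horizontal distance between relay_c and pocket_1 below 0.005 m or horizontal distance between relay_c and pocket_2 below 0.005 m or horizontal distance between relay_c and pocket_3 below 0.005 m) and z of relay_c in the frame of jig between 0.034 and 0.0395 m and (horizontal distance between relay_d and pocket_0 below 0.005 m or horizontal distance between relay_d and pocket_1 below 0.005 m or horizontal distance between relay_d and pocket_2 below 0.005 m or horizontal distance between relay_d and pocket_3 below 0.005 m) and z of relay_d in the frame of jig between 0.034 and 0.0395 m and value of joint gate between 1.7976 and 1.8676 rad and contact force between any of the fingers, the arm and jig above 2 N and contact force between each of presser_0, presser_1, presser_2, presser_3 and anything else above 0.5 N); the arm keeps its last pose, push and grip.
It fails at once if the transformer is pushed more than 40 mm away (distance of transformer from where it was at the start of the episode above 0.04 m).
It fails at once if the flux tin is pushed more than 40 mm away (distance of flux_tin from where it was at the start of the episode above 0.04 m).
It fails at once if the run capacitor is pushed more than 40 mm away (distance of run_capacitor from where it was at the start of the episode above 0.04 m).
It fails at once if the electrolytic is pushed more than 40 mm away (distance of electrolytic_0 from where it was at the start of the episode above 0.04 m).
It also fails if it takes over 72 s, if anything falls off the work surface, if the arm or the gripper's body presses on something with over 40 N, if the wrist force passes 120 N, or if a joint passes its speed limit or range.

## Working session

There is one attempt and no reset: what is moved stays moved. The work goes in short steps, Python scripts to look and compute and a tool call to move; the robot and the scene stay as the last step left them, time stands still between calls to the robot, and variables do not carry over. Pictures are saved under pics/ and viewed, about 8 in all and at most 12, crops included, and the job is handed in when it is done.

Besides the shell and the picture viewer there is one more tool, called by a JSON object that holds its "name" and its "arguments", one argument or row to a line. play_rows: Moves the arm, as the interface text tells. Its arguments: {"type":"object","properties":{"motion":{"type":"array"},"fingers":{"type":"number"},"squeeze":{"type":"number"}},"required":["motion"]}

```bash
mkdir -p pics; ls
cat > h.py <<'E'
import numpy as np, cv2
from rig import ctrl
from scipy.spatial.transform import Rotation as Ro
def cap(name,fn=None):
    s=ctrl.sense(); im=ctrl.capture(name)
    if fn: cv2.imwrite('pics/'+fn,im[:,:,::-1])
    return s,im
def cam(name,s=None):
    c=ctrl.get_calibration(name)
    if name=='wrist':
        T=np.eye(4); T[:3,:3]=rot(s).as_matrix(); T[:3,3]=s['eef_pos']
        M=np.linalg.inv(T@np.array(c['tool_from_camera'])); return np.array(c['K']),c['k1'],M[:3,:3],M[:3,3]
    return np.array(c['K']),c['k1'],np.array(c['R']),np.array(c['t'])
def rot(s):
    w,x,y,z=s['ee_rot']; return Ro.from_quat([x,y,z,w])
def ray(C,px):
    K,k1,R,t=C
    d=np.array([(px[0]-K[0,2])/K[0,0],(px[1]-K[1,2])/K[1,1]]); u=d.copy()
    for _ in range(20): u=d/(1+k1*(u@u))
    return -R.T@t, R.T@np.array([u[0],u[1],1])
def onz(C,px,z):
    o,d=ray(C,px); return o+d*(z-o[2])/d[2]
def proj(C,X):
    K,k1,R,t=C; c=R@np.array(X)+t; u=c[:2]/c[2]; u=u*(1+k1*(u@u)); return np.array([K[0,0]*u[0]+K[0,2],K[1,1]*u[1]+K[1,2]])
E
python3 - <<'E'
from h import *
print(ctrl.sense())
for n in ['scene','top','wrist']:
    s,im=cap(n,n+'0.png'); C=cam(n,s); print(n,C[0].tolist(),C[1],'pos',-C[2].T@C[3],'axes',C[2].round(3).tolist())
    for o in ['relay_a','jig','gate_grip','gate','transformer','flux_tin','run_capacitor','electrolytic_0','pocket_0']:
        try: print(o,[(np.round(np.array(d['position'])*[640,480],1).tolist(),round(d['p'],2)) for d in ctrl.spot_in(n,o)])
        except Exception as e: print(o,e)
E
```

```text
pics
{'time_s': 0.0, 'joints': array([-1.54140024e+00,  3.13451561e-01,  1.49845141e+00,  2.32194113e-05,
        1.33098203e+00, -2.23355689e-01]), 'dq': array([-0.0003676 , -0.00080752,  0.00168906,  0.00016725,  0.00030454,
       -0.00141087]), 'tau': array([ 1.08189262e-03, -4.12265217e+01, -2.59742510e+01, -9.03037312e-05,
        4.13282964e-03, -5.90576761e-07]), 'eef_pos': array([ 131.29508199, -508.05239499,  230.72887867]), 'ee_rot': array([-5.06174312e-04,  7.90589454e-01, -6.12346224e-01, -4.01818726e-04]), 'force': array([ 0.61250456,  0.20244339, -0.14617706]), 'wrist_torque': array([ 0.06164021,  0.02048434, -0.02659353]), 'grip_width': 0.997000357724072}
scene [[489.7755458846427, 0.0, 325.10188046067344], [0.0, 489.7755458846427, 235.86818160867492], [0.0, 0.0, 1.0]] -0.06613298772560916 pos [  -4.39009744 -907.41788902  764.09817914] axes [[0.852, -0.523, -0.011], [-0.272, -0.424, -0.864], [0.447, 0.739, -0.504]]
relay_a [([396.2, 361.8], 0.56), ([337.7, 341.5], 0.51)]
jig [([327.1, 232.4], 0.69)]
gate_grip [([339.6, 199.0], 0.59)]
gate [([337.5, 199.3], 0.72), ([3
[... 503 characters left out ...]
g [([257.8, 225.6], 0.92), ([251.5, 192.4], 0.23)]
gate_grip [([250.6, 191.5], 0.98)]
gate [([249.7, 193.0], 0.56)]
transformer [([446.1, 212.9], 0.51)]
flux_tin [([176.9, 290.6], 0.57)]
run_capacitor [([179.9, 226.4], 0.83)]
electrolytic_0 [([445.3, 306.1], 0.63), ([174.9, 288.7], 0.36)]
pocket_0 [([254.0, 229.3], 0.77)]
wrist [[417.9056155230367, 0.0, 311.9557857926714], [0.0, 417.9056155230367, 240.37005278460745], [0.0, 0.0, 1.0]] -0.060833389097541185 pos [ 199.19656735 -491.0200362   373.79586885] axes [[0.25, -0.968, -0.0], [-0.931, -0.241, 0.275], [-0.267, -0.069, -0.961]]
relay_a []
jig []
gate_grip []
gate []
transformer []
flux_tin []
run_capacitor []
electrolytic_0 []
pocket_0 []
```

View pics/top0.png

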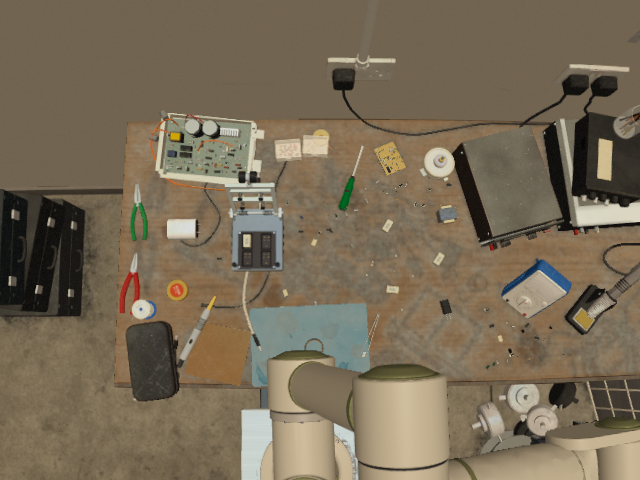

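View pics/scene0.png

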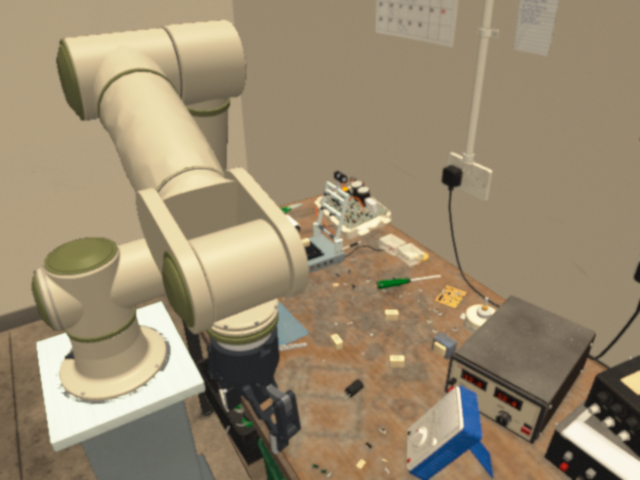

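The top view shows loose relays at about (388,226), (439,259) and (393,289). The jig is at about (257,243), with relay_d back-left at (247,241). The transformer is at (446,214) and the electrolytic at (446,308).

Run:
```python
from h import *
C=cam('top'); im=cv2.imread('pics/top0.png')
for p in [(388,226),(439,259),(393,289)]:
    x,y=p; 
    w=im[y-14:y+15,x-14:x+15]; m=(w.min(axis=2)>150).astype(np.uint8)
    n,l,st,ce=cv2.connectedComponentsWithStats(m); k=1+np.argmax(st[1:,4]); ys,xs=np.where(l==k)
    pts=np.array([onz(C,(a+x-14,b+y-14),20)[:2] for a,b in zip(xs,ys)],np.float32)
    print(st[k],pts.mean(0),cv2.minAreaRect(pts))
for n,p,z in [('nestcorner tl',(239,232),45),('tr',(275,232),45),('bl',(236,270),45),('br',(281,270),45),('grip',(247,177),234),('transf',(446,213),36),('elec',(446,308),22),('flux',(177,290),20),('runcap',(182,229),34)]: print(n,onz(C,p,z).round(1))
cv2.imwrite('pics/topj.png',cv2.resize(im[160:300,200:310],None,fx=4,fy=4,interpolation=cv2.INTER_CUBIC))
```

```text
[ 9  8 10 12 49] [ 602.7158  -206.80334] ((602.7488403320312, -206.6278533935547), (13.784337997436523, 26.551856994628906), 58.22213363647461)
[ 9  8  9 11 44] [ 517.44336 -333.30984] ((517.27685546875, -333.6529235839844), (12.719993591308594, 27.05463218688965), 56.147430419921875)
[ 8 11 11  6 46] [ 442.55548 -213.76299] ((443.3158874511719, -214.38270568847656), (24.893299102783203, 12.366076469421387), 88.6966781616211)
nestcorner tl [582.2 162.1  45. ]
tr [581.8  73.6  45. ]
bl [488.5 167.8  45. ]
br [488.2  58.4  45. ]
grip [666.8 120.2 234. ]
transf [ 630.6 -353.6   36. ]
elec [ 393.9 -347.6   22. ]
flux [441.6 317.9  20. ]
runcap [592.4 306.6  34. ]
```

View pics/topj.png

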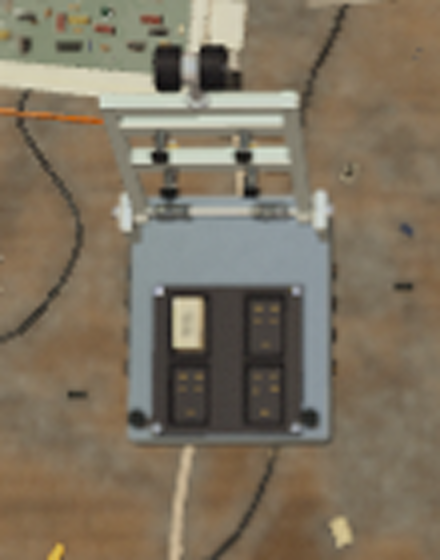

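Relay_d is seated back-left and the other three pockets are empty. The gate is open, with the grip behind the hinge. Next I'll look over the relays with the wrist camera.

{"name": "play_rows", "arguments": {
  "motion": [
    [[0,0,-24],[0,0,4.83]],
    [[0,0,-24],[0,0,4.83]],
    [[0,0,-24],[0,0,4.83]],
    [[-21.5,-34.1,0],[0,0,0]],
    [[-21.5,-34.1,0],[0,0,0]],
    [[-21.5,-34.1,0],[0,0,0]],
    [[-21.5,-34.1,0],[0,0,0]],
    [[-21.5,-34.1,0],[0,0,0]],
    [[-21.5,-34.1,0],[0,0,0]],
    [[-21.5,-34.1,0],[0,0,0]],
    [[-21.5,-34.1,0],[0,0,0]],
    [[-21.5,-34.1,0],[0,0,0]],
    [[-21.5,-34.1,0],[0,0,0]],
    [[-21.5,-34.1,0],[0,0,0]],
    [[-21.5,-34.1,0],[0,0,0]],
    [[0,0,0],[0,0,0]],
    [[0,0,0],[0,0,0]]
  ],
  "fingers": 50
}}

```text
time_s: 2.92
eef_pos: [541.6, -249.1, 302.6]
ee_rot: [0.0, 0.708, -0.706, -0.0]
force: [-0.5, -0.7, -0.3]
grip_width: 0.582
```

```bash
cat >> h.py <<'E'
def relays(im,C,z=20,thr=140,near=None):
    """cream tops: (centre, size, long-axis deg) on plane z"""
    out=[]; hsv=cv2.cvtColor(im,cv2.COLOR_RGB2HSV)
    m=((hsv[:,:,2]>thr)&(hsv[:,:,1]<110)).astype(np.uint8)
    cs,_=cv2.findContours(m,cv2.RETR_EXTERNAL,cv2.CHAIN_APPROX_NONE)
    for c in cs:
        if cv2.contourArea(c)<60: continue
        w=np.array([onz(C,p[0],z)[:2] for p in c],np.float32); (cx,cy),(a,b),th=cv2.minAreaRect(w)
        if a>b: L,S,ang=a,b,th
        else: L,S,ang=b,a,th+90
        if 22<L<45 and 12<S<35: out.append((round(cx,1),round(cy,1),round(L,1),round(S,1),round((ang+90)%180-90,1)))
    return out
E
python3 - <<'E'
from h import *
s,im=cap('wrist','w1.png'); C=cam('wrist',s); print(s['eef_pos'],s['ee_rot'],s['time_s'])
for r in relays(im,C): print(r)
for o in ['relay_a','transformer','electrolytic_0']:
    print(o,[(np.round(np.array(d['position'])*[640,480],1).tolist(),onz(C,np.array(d['position'])*[640,480],20).round(),round(d['p'],2)) for d in ctrl.spot_in('wrist',o)])
E
```

```text
[ 541.55160937 -249.10866588  302.60225426] [ 1.13808306e-04  7.08136354e-01 -7.06075556e-01 -4.48352342e-04] 2.9167
(299.7, -624.4, 27.1, 21.5, -75.9)
(321.7, -632.2, 40.6, 14.0, 75.1)
(351.2, -449.0, 28.5, 28.0, 71.8)
(425.4, -130.6, 34.0, 12.6, -84.4)
(559.0, -329.3, 26.6, 16.2, -89.6)
(561.7, -28.4, 24.8, 23.6, 20.1)
(665.7, -216.6, 35.2, 34.0, -0.1)
(673.5, -173.7, 22.6, 14.1, 35.8)
(692.3, -14.4, 34.0, 13.2, 85.9)
relay_a [([391.8, 213.3], array([ 519., -332.,   20.]), 0.72), ([281.7, 277.1], array([ 448., -217.,   20.]), 0.69), ([272.7, 131.5], array([ 601., -210.,   20.]), 0.57)]
transformer [([426.8, 100.0], array([ 632., -361.,   20.]), 0.93)]
electrolytic_0 []
```

View pics/w1.png

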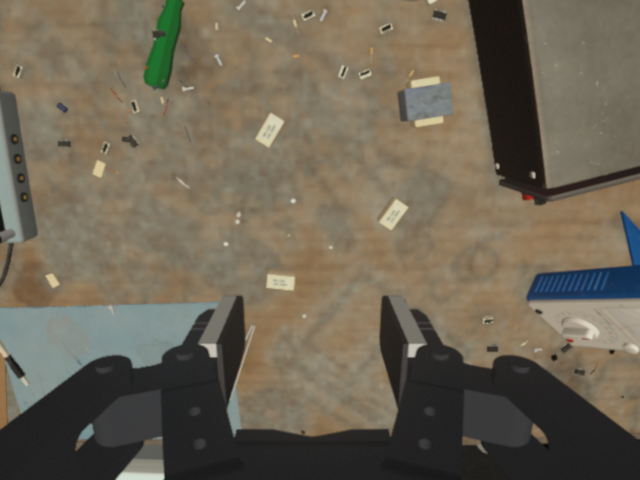

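The wrist view shows the relays at (270,130), (393,214) and (281,282), in agreement with the networks. I'll fit each one locally.

```bash
cat >> h.py <<'E'
def fit(im,C,p,z=20,h=26,sc=1):
    """Otsu on the blue channel round p; returns rect of the bright blob on plane z"""
    x,y=int(p[0]),int(p[1]); w=im[max(y-h,0):y+h+1,max(x-h,0):x+h+1,2]; w=np.ascontiguousarray(w)
    t,m=cv2.threshold(cv2.resize(w,None,fx=4,fy=4,interpolation=cv2.INTER_CUBIC),0,1,cv2.THRESH_OTSU)
    cs,_=cv2.findContours(m,cv2.RETR_EXTERNAL,cv2.CHAIN_APPROX_NONE); c=max(cs,key=cv2.contourArea)
    pts=np.array([onz(C,(max(x-h,0)+(q[0][0]+.5)/4-.5,max(y-h,0)+(q[0][1]+.5)/4-.5),z)[:2] for q in c],np.float32)
    (cx,cy),(a,b),th=cv2.minAreaRect(pts)
    if a<b: a,b,th=b,a,th+90
    return np.round([cx,cy,a,b,(th+90)%180-90],1),t
E
python3 - <<'E'
from h import *
s=ctrl.sense(); im=cv2.imread('pics/w1.png')[:,:,::-1]; C=cam('wrist',s)
for p in [(270,130),(392,213),(281,282)]: print(fit(im,C,p))
imt=cv2.imread('pics/top0.png')[:,:,::-1]; Ct=cam('top')
for p in [(388,226),(439,259),(393,289)]: print('top',fit(imt,Ct,p,h=12))
# stereo heights
for p,q in [((270,130),(388,226)),((392,213),(439,259)),((281,282),(393,289))]:
    o1,d1=ray(C,p);o2,d2=ray(Ct,q);A=np.c_[d1,-d2];k=np.linalg.lstsq(A,o2-o1,rcond=None)[0];print((o1+d1*k[0]).round(1),(o2+d2*k[1]).round(1))
E
```

```text
(array([ 601.7, -209.3,   30.3,   16. ,  -32. ]), 133.0)
(array([ 515.7, -336.3,   30.4,   16.2,  -33.6]), 133.0)
(array([ 440.5, -216.5,   30.4,   17. ,   83.9]), 126.0)
top (array([ 602.9, -206.8,   31.1,   16.8,  -30.7]), 120.0)
top (array([ 517.9, -334. ,   30.6,   16.8,  -33.5]), 121.0)
top (array([ 442.1, -215.1,   30.4,   17.1,   83.7]), 115.0)
[ 601.4 -209.5   14.2] [ 601.7 -209.2   14.3]
[ 516.7 -335.6   17.2] [ 516.7 -335.6   17.2]
[ 441.4 -217.7   22.4] [ 442.1 -216.5   22.3]
```

{"name": "play_rows", "arguments": {
  "motion": [
    [[-20,-30,0],[0,0,0]],
    [[-20.5,-30.5,0],[0,0,0]],
    [[0,0,36.5],[0,0,6.4]],
    [[0,0,36.5],[0,0,6.4]],
    [[0,0,36.5],[0,0,6.4]],
    [[0,0,36.5],[0,0,6.4]],
    [[0,0,36.5],[0,0,6.4]],
    [[0,0,0],[0,0,0]],
    [[0,0,0],[0,0,0]]
  ],
  "fingers": 40
}}

```text
time_s: 3.87
eef_pos: [600.2, -210.5, 120.8]
ee_rot: [-0.001, -0.486, 0.874, 0.001]
force: [0.1, 1.0, 0.7]
grip_width: 0.47
```

```bash
cat > look.py <<'E'
import sys
from h import *
g=np.array([float(sys.argv[1]),float(sys.argv[2])]); z=float(sys.argv[3]) if len(sys.argv)>3 else 20
s,im=cap('wrist','lk_%s.png'%sys.argv[1]); C=cam('wrist',s); e=s['eef_pos']; R=rot(s).as_matrix()
p=proj(C,[*g,z]); k=C[0][0,0]/(np.linalg.norm(-C[2].T@C[3]-[*g,z])); f,t=fit(im,C,p,z,int(26*k)); print('t',s['time_s'],'px',p.round(),'fit',f,'thr',t)
d=R.T@(np.array([f[0],f[1],e[2]])-e); yaw=np.degrees(np.arctan2(R[1,0],R[0,0]))
print('tcp',e.round(1),'yaw',yaw.round(2),'tool shift',d.round(1),'tool-z turn', round(-((f[4]+90-yaw+90)%180-90),1))
E
python3 look.py 602 -208.5
```

```text
t 3.8667 px [307. 240.] fit [ 603.6 -206.7   29.7   15.8  -31.9] thr 133.0
tcp [ 600.2 -210.5  120.8] yaw -121.89 tool shift [-5.  -0.8 -0. ] tool-z turn 0.0
```

{"name": "play_rows", "arguments": {
  "motion": [
    [[-5,-0.8,20],[0,0,0]],
    [[0,0,35],[0,0,0]],
    [[0,0,35],[0,0,0]],
    [[0,0,15],[0,0,0]],
    [[0,0,6],[0,0,0]],
    [[0,0,0],[0,0,0]],
    [[0,0,0],[0,0,0]]
  ]
}}

```text
time_s: 4.5
eef_pos: [605.8, -207.0, 12.6]
ee_rot: [0.001, -0.485, 0.874, -0.002]
force: [0.3, 0.9, 0.7]
grip_width: 0.473
```

{"name": "play_rows", "arguments": {
  "motion": [
    [[0,0,0],[0,0,0]],
    [[0,0,0],[0,0,0]],
    [[0,0,0],[0,0,0]],
    [[0,0,0],[0,0,0]],
    [[0,0,0],[0,0,0]],
    [[0,0,0],[0,0,0]]
  ],
  "fingers": 0,
  "squeeze": 30
}}

```text
time_s: 5.0
eef_pos: [605.3, -206.6, 11.9]
ee_rot: [0.001, -0.485, 0.875, -0.001]
force: [-1.6, 1.0, 7.2]
grip_width: 0.17
```

{"name": "play_rows", "arguments": {
  "motion": [
    [[0,0,-30],[0,0,0]],
    [[0,0,-41],[0,0,-6.4]],
    [[0,0,-41],[0,0,-6.4]],
    [[0,0,-41],[0,0,-6.4]],
    [[0,0,-41],[0,0,-6.4]],
    [[0,0,-41],[0,0,-6.4]],
    [[-40.3,5.6,0],[0,0,0]],
    [[-40.3,5.6,0],[0,0,0]],
    [[-40.3,5.6,0],[0,0,0]],
    [[-40.3,5.6,0],[0,0,0]],
    [[-40.3,5.6,0],[0,0,0]],
    [[-40.3,5.6,0],[0,0,0]],
    [[-40.3,5.6,0],[0,0,0]],
    [[-40.3,5.6,0],[0,0,0]],
    [[0,0,0],[0,0,0]],
    [[0,0,0],[0,0,0]],
    [[0,0,0],[0,0,0]]
  ]
}}

```text
time_s: 6.42
eef_pos: [559.7, 116.1, 245.4]
ee_rot: [-0.0, 0.707, -0.707, 0.0]
force: [-0.6, -0.4, 0.1]
grip_width: 0.174
```

Run:
```python
from h import *
s,im=cap('wrist','jig1.png'); print(s['eef_pos'],s['ee_rot'],s['time_s'],s['grip_width'])
```

```text
[559.66689887 116.09333802 245.4161457 ] [-2.47473937e-04  7.07225011e-01 -7.06988340e-01  4.58775792e-04] 6.4167 0.17432962567427362
```

View pics/jig1.png

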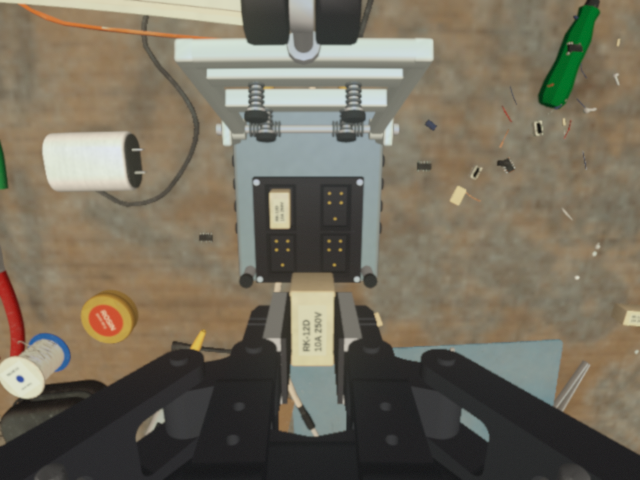

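The wrist view shows the nest at about (253–364, 177–283). Relay_d is at (280,209), the relay held straight at (313,320), the grip at (302,20), and the posts at (247,280) and (370,280). Next is a fit of the nest edges.

```bash
cat > jigfit.py <<'E'
from h import *
def edges(im,C,box,z=45,r=9):
    g=cv2.GaussianBlur(im.astype(float).sum(2)/3,(0,0),0.8); x0,x1,y0,y1=box; L=[]
    def scan(v,sign):
        d=np.diff(v)*sign; i=int(np.argmax(d)); 
        if 0<i<len(d)-1:
            a,b,c=d[i-1:i+2]; i+=0.5*(a-c)/(a-2*b+c+1e-9)
        return i+.5, d.max()
    P={'l':[],'r':[],'t':[],'b':[]}
    for y in range(y0+14,y1-14,2):
        i,_=scan(g[y,x0-r:x0+r],-1); P['l'].append((x0-r+i,y)); i,_=scan(g[y,x1-r:x1+r],1); P['r'].append((x1-r+i,y))
    for x in range(x0+14,x1-14,2):
        i,_=scan(g[y0-r:y0+r,x],-1); P['t'].append((x,y0-r+i))
        i,_=scan(g[y1-r:y1+r,x],1); P['b'].append((x,y1-r+i))
    out={}
    for k,v in P.items():
        w=np.array([onz(C,p,z)[:2] for p in v],np.float32)
        a,b=(0,1) if k in 'lr' else (1,0)
        for _ in range(4):
            c=np.polyfit(w[:,a],w[:,b],1); e=w[:,b]-np.polyval(c,w[:,a]); w=w[np.abs(e)<=max(0.4,1.5*np.median(np.abs(e)))]
        out[k]=(np.polyval(c,w[:,a].mean()),w[:,a].mean(),np.degrees(np.arctan(c[0])),len(w))
    return out
if __name__=='__main__':
    s=ctrl.sense(); im=cv2.imread('pics/jig1.png')[:,:,::-1]; C=cam('wrist',s)
    for k,v in edges(im,C,(254,362,177,283)).items(): print(k,np.round(v,2))
    print('relay_d',fit(im,C,(280,209),57,22))
    im=cv2.imread('pics/top0.png')[:,:,::-1]; C=cam('top')
    for k,v in edges(im,C,(239,275,232,268),r=4).items(): print('top',k,np.round(v,2))
    print('relay_d top',fit(im,C,(247,241),57,9))
E
python3 jigfit.py
```

```text
l [1.6452e+02 5.4158e+02 8.0000e-02 3.9000e+01]
r [ 7.3230e+01  5.4152e+02 -7.0000e-02  3.9000e+01]
t [5.8657e+02 1.1934e+02 3.0000e-02 4.0000e+01]
b [489.44 126.65  10.79  15.  ]
relay_d (array([ 5.609e+02,  1.417e+02,  3.040e+01,  1.660e+01, -1.000e-01]), 110.0)
top l [164.97 540.03  -0.78   4.  ]
top r [ 72.24 539.69   0.88   4.  ]
top t [5.8489e+02 1.2029e+02 4.9000e-01 4.0000e+00]
top b [4.9375e+02 1.1918e+02 2.8000e-01 4.0000e+00]
relay_d top (array([559.7, 142.1,  30.3,  17. ,   0.8]), 104.0)
```

```bash
cat > held.py <<'E'
import sys
from h import *
def held(im,s,top=8.0):
    C=cam('wrist',s); e=s['eef_pos']; R=rot(s).as_matrix()
    g=cv2.GaussianBlur(im.astype(float),(0,0),1).sum(2)/3
    K=proj(C,e+R@[0,0,-top]); x=int(K[0])
    col=g[:,x-12:x+13].mean(1); d=np.diff(col); ys=np.argsort(-abs(d[230:420]))[:14]+230
    for y in sorted(ys): print(y,d[y].round(1),(R.T@(onz(C,(x,y+.5),e[2]+top)-e))[1].round(1))
    row=g[int(K[1])-8:int(K[1])+8].mean(0); d=np.diff(row); xs=np.argsort(-abs(d[x-60:x+60]))[:8]+x-60
    print('x',[(int(q),d[q].round(1),(R.T@(onz(C,(q+.5,K[1]),e[2]+top)-e))[0].round(1)) for q in sorted(xs)],K)
if __name__=='__main__':
    held(cv2.imread('pics/jig1.png')[:,:,::-1],ctrl.sense())
E
python3 held.py
```

```text
270 8.5 -20.8
271 16.3 -20.5
272 17.7 -20.1
273 11.3 -19.7
289 11.4 -13.8
290 15.6 -13.5
291 13.6 -13.1
292 8.0 -12.7
350 8.2 10.1
351 7.5 10.5
363 -6.8 15.5
364 -12.5 16.0
365 -14.3 16.4
366 -10.1 16.8
x [(282, np.float64(-16.4), np.float64(-10.3)), (289, np.float64(34.3), np.float64(-7.8)), (290, np.float64(43.3), np.float64(-7.5)), (291, np.float64(32.1), np.float64(-7.1)), (332, np.float64(-34.1), np.float64(7.5)), (333, np.float64(-43.6), np.float64(7.9)), (334, np.float64(-32.8), np.float64(8.2)), (341, np.float64(16.7), np.float64(10.7))] [311.44249109 325.48665153]
```

{"name": "play_rows", "arguments": {
  "motion": [
    [[10,19.5,0],[0,0,0]],
    [[10.1,19.4,0],[0,0,0]],
    [[0,0,38],[0,0,0]],
    [[0,0,38],[0,0,0]],
    [[0,0,38],[0,0,0]],
    [[0,0,38],[0,0,0]],
    [[0,0,18],[0,0,0]],
    [[0,0,0],[0,0,0]],
    [[0,0,0],[0,0,0]],
    [[0,0,0],[0,0,0]]
  ]
}}

```text
time_s: 7.3
eef_pos: [521.9, 95.6, 76.6]
ee_rot: [0.001, -0.707, 0.707, -0.001]
force: [-0.7, 0.2, -0.4]
grip_width: 0.176
```

{"name": "play_rows", "arguments": {
  "motion": [
    [[-0.4,1,6],[0,0,0]],
    [[0,0,6],[0,0,0]],
    [[0,0,5],[0,0,0]],
    [[0,0,4],[0,0,0]],
    [[0,0,4],[0,0,0]],
    [[0,0,1.5],[0,0,0]],
    [[0,0,0],[0,0,0]],
    [[0,0,0],[0,0,0]]
  ]
}}

```text
time_s: 7.97
eef_pos: [519.7, 96.7, 48.9]
ee_rot: [0.0, 0.707, -0.707, 0.0]
force: [-5.0, -0.5, 8.0]
grip_width: 0.177
```

{"name": "play_rows", "arguments": {
  "motion": [
    [[0,0,0],[0,0,0]],
    [[0,0,0],[0,0,0]],
    [[0,0,0],[0,0,0]],
    [[0,0,0],[0,0,0]],
    [[0,0,-10],[0,0,0]],
    [[0,0,-35],[0,0,0]],
    [[0,0,-38],[0,0,0]],
    [[0,0,-38],[0,0,0]],
    [[0,0,-38],[0,0,0]],
    [[0,0,-38],[0,0,0]],
    [[0,-20,0],[0,0,0]],
    [[0,-20,0],[0,0,0]],
    [[0,0,0],[0,0,0]],
    [[0,0,0],[0,0,0]]
  ],
  "fingers": 28
}}

```text
time_s: 9.13
eef_pos: [559.7, 96.6, 245.4]
ee_rot: [-0.0, -0.707, 0.707, 0.0]
force: [-0.8, 0.0, 0.7]
grip_width: 0.327
```

```bash
cat > chk.py <<'E'
import sys
from h import *
s,im=cap('wrist','chk_%s.png'%sys.argv[1]); C=cam('wrist',s); print(s['eef_pos'].round(1),s['time_s'],s['grip_width'])
P={'p0':(519.3,141.8),'p1':(519.3,95.8),'p2':(561.3,141.8),'p3':(561.3,95.8)}
for k in sys.argv[2:]:
    p=proj(C,[*P[k],57]); print(k,p.round(),fit(im,C,p,57,22))
x,y=proj(C,[540,119,45]).astype(int); cv2.imwrite('pics/crop_%s.png'%sys.argv[1],cv2.resize(cv2.cvtColor(im,cv2.COLOR_RGB2BGR)[max(y-80,0):y+80,x-80:x+80],None,fx=3.5,fy=3.5,interpolation=cv2.INTER_CUBIC))
E
python3 chk.py 1 p1 p2
```

```text
[559.7  96.6 245.4] 9.1333 0.3266492883578659
p1 [313. 258.] (array([518.6,  96.5,  31.2,  16.2,   0. ]), 107.0)
p2 [256. 209.] (array([560.8, 142.3,  30.5,  16.6,  -0. ]), 111.0)
```

View pics/crop_1.png

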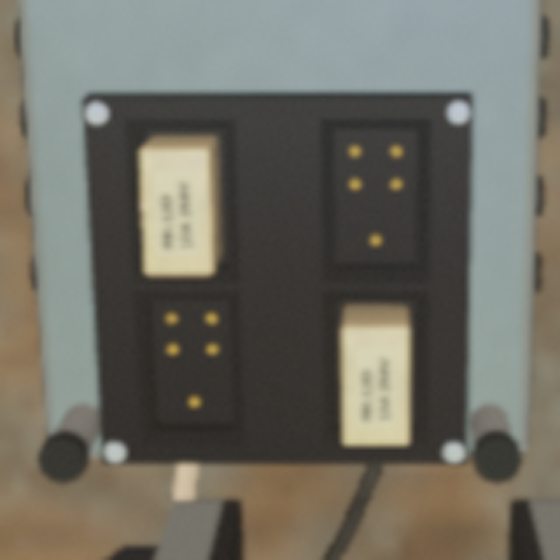

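The relay is seated in pocket_1, its top at the same height as relay_d's and square in the pocket. Next is relay B.

{"name": "play_rows", "arguments": {
  "motion": [
    [[39.3,4,0],[0,0,0]],
    [[39.3,4,0],[0,0,0]],
    [[39.3,4,0],[0,0,0]],
    [[39.3,4,0],[0,0,0]],
    [[39.3,4,0],[0,0,0]],
    [[39.3,4,0],[0,0,0]],
    [[39.3,4,0],[0,0,0]],
    [[39.3,4,0],[0,0,0]],
    [[39.3,4,0],[0,0,0]],
    [[39.3,4,0],[0,0,0]],
    [[39.3,4,0],[0,0,0]],
    [[0,0,25],[0,0,6.7]],
    [[0,0,25],[0,0,6.7]],
    [[0,0,25],[0,0,6.7]],
    [[0,0,25],[0,0,6.7]],
    [[0,0,25],[0,0,6.7]],
    [[0,0,0],[0,0,0]],
    [[0,0,0],[0,0,0]],
    [[0,0,0],[0,0,0]]
  ],
  "fingers": 40
}}

```text
time_s: 10.77
eef_pos: [516.1, -335.9, 122.3]
ee_rot: [0.0, -0.475, 0.88, -0.001]
force: [-0.6, -0.1, 0.5]
grip_width: 0.47
```

```bash
python3 look.py 516.5 -335.5
```

```text
t 10.7667 px [311. 241.] fit [ 518.4 -334.    29.6   15.8  -33.9] thr 131.0
tcp [ 516.1 -335.9  122.3] yaw -123.3 tool shift [-2.9 -0.9  0. ] tool-z turn 0.6
```

{"name": "play_rows", "arguments": {
  "motion": [
    [[-2.9,-0.5,20],[0,0,0.6]],
    [[0,0,35],[0,0,0]],
    [[0,0,35],[0,0,0]],
    [[0,0,15],[0,0,0]],
    [[0,0,6],[0,0,0]],
    [[0,0,0],[0,0,0]],
    [[0,0,0],[0,0,0]]
  ]
}}

```text
time_s: 11.4
eef_pos: [518.5, -334.3, 11.3]
ee_rot: [0.0, -0.469, 0.883, -0.001]
force: [0.2, -0.1, 0.4]
grip_width: 0.469
```

{"name": "play_rows", "arguments": {
  "motion": [
    [[0,0,0],[0,0,0]],
    [[0,0,0],[0,0,0]],
    [[0,0,0],[0,0,0]],
    [[0,0,0],[0,0,0]],
    [[0,0,0],[0,0,0]],
    [[0,0,0],[0,0,0]]
  ],
  "fingers": 0,
  "squeeze": 30
}}

```text
time_s: 11.9
eef_pos: [518.4, -334.1, 11.1]
ee_rot: [0.0, -0.469, 0.883, -0.001]
force: [-0.1, 1.2, 5.3]
grip_width: 0.173
```

{"name": "play_rows", "arguments": {
  "motion": [
    [[0,0,-30],[0,0,0]],
    [[0,0,-41],[0,0,-6.81]],
    [[0,0,-41],[0,0,-6.81]],
    [[0,0,-41],[0,0,-6.81]],
    [[0,0,-41],[0,0,-6.81]],
    [[0,0,-41],[0,0,-6.81]],
    [[-39.7,-3.5,0],[0,0,0]],
    [[-39.7,-3.5,0],[0,0,0]],
    [[-39.7,-3.5,0],[0,0,0]],
    [[-39.7,-3.5,0],[0,0,0]],
    [[-39.7,-3.5,0],[0,0,0]],
    [[-39.7,-3.5,0],[0,0,0]],
    [[-39.7,-3.5,0],[0,0,0]],
    [[-39.7,-3.5,0],[0,0,0]],
    [[-39.7,-3.5,0],[0,0,0]],
    [[-39.7,-3.5,0],[0,0,0]],
    [[-39.7,-3.5,0],[0,0,0]],
    [[-39.7,-3.5,0],[0,0,0]],
    [[0,0,0],[0,0,0]],
    [[0,0,0],[0,0,0]]
  ]
}}

```text
time_s: 13.57
eef_pos: [559.9, 144.5, 244.7]
ee_rot: [-0.0, 0.708, -0.706, 0.0]
force: [0.9, -0.3, 0.0]
grip_width: 0.177
```

Run:
```python
from h import *; from held import held; from jigfit import edges
s,im=cap('wrist','jig2.png'); print(s['eef_pos'],s['ee_rot'],s['time_s']); held(im,s,8.8)
C=cam('wrist',s); print([proj(C,[x,y,45]).round() for x in (586.5,494.5) for y in (164.7,73)])
print(fit(im,C,proj(C,[561,142,57]),57,22))
```

```text
[559.85415882 144.51245217 244.71456818] [-2.01235875e-04  7.07967264e-01 -7.06245167e-01  2.75185859e-04] 13.5667
230 -13.5 -35.2
267 6.4 -22.2
268 15.8 -21.9
269 17.6 -21.5
270 10.5 -21.1
286 10.6 -15.3
287 15.3 -14.9
288 14.0 -14.5
289 8.6 -14.2
348 8.0 8.8
361 -9.6 14.2
362 -15.2 14.6
363 -13.7 15.0
364 -7.0 15.5
x [(281, np.float64(-16.5), np.float64(-10.6)), (289, np.float64(34.8), np.float64(-7.8)), (290, np.float64(42.3), np.float64(-7.4)), (291, np.float64(30.7), np.float64(-7.1)), (332, np.float64(-32.4), np.float64(7.5)), (333, np.float64(-42.4), np.float64(7.8)), (334, np.float64(-33.0), np.float64(8.2)), (342, np.float64(16.4), np.float64(11.0))] [311.43885535 326.54479763]
[array([287., 176.]), array([399., 177.]), array([289., 281.]), array([393., 282.])]
(array([5.607e+02, 1.423e+02, 3.060e+01, 1.620e+01, 2.000e-01]), 109.0)
```

{"name": "play_rows", "arguments": {
  "motion": [
    [[1.2,20.3,0],[0,0,0]],
    [[1.2,20.3,0],[0,0,0]],
    [[0,0,38],[0,0,0]],
    [[0,0,38],[0,0,0]],
    [[0,0,38],[0,0,0]],
    [[0,0,38],[0,0,0]],
    [[0,0,18],[0,0,0]],
    [[0,0,0],[0,0,0]],
    [[0,0,0],[0,0,0]],
    [[0,0,0],[0,0,0]],
    [[0,0,0],[0,0,0]]
  ]
}}

```text
time_s: 14.53
eef_pos: [520.7, 140.1, 76.3]
ee_rot: [0.001, -0.707, 0.708, -0.001]
force: [-0.2, -0.4, -0.4]
grip_width: 0.172
```

{"name": "play_rows", "arguments": {
  "motion": [
    [[-1.2,0.6,6],[0,0,0]],
    [[0,0,6],[0,0,0]],
    [[0,0,5],[0,0,0]],
    [[0,0,0],[0,0,0]],
    [[0,0,0],[0,0,0]]
  ]
}}

```text
time_s: 14.95
eef_pos: [518.7, 141.7, 56.9]
ee_rot: [-0.0, -0.707, 0.707, 0.0]
force: [-1.1, 0.5, 0.8]
grip_width: 0.176
```

{"name": "play_rows", "arguments": {
  "motion": [
    [[0,-0.3,4],[0,0,0]],
    [[0,0,4],[0,0,0]],
    [[0,0,1],[0,0,0]],
    [[0,0,0],[0,0,0]],
    [[0,0,0],[0,0,0]]
  ]
}}

```text
time_s: 15.37
eef_pos: [519.2, 141.7, 48.2]
ee_rot: [-0.0, -0.707, 0.707, 0.0]
force: [-0.5, -0.1, 0.4]
grip_width: 0.174
```

{"name": "play_rows", "arguments": {
  "motion": [
    [[0,0,0],[0,0,0]],
    [[0,0,0],[0,0,0]],
    [[0,0,0],[0,0,0]],
    [[0,0,0],[0,0,0]],
    [[0,0,-10],[0,0,0]],
    [[0,0,-35],[0,0,0]],
    [[0,0,-38],[0,0,0]],
    [[0,0,-38],[0,0,0]],
    [[0,0,-38],[0,0,0]],
    [[0,0,-38],[0,0,0]],
    [[0,-20,0],[0,0,0]],
    [[0,-20,0],[0,0,0]],
    [[0,0,0],[0,0,0]],
    [[0,0,0],[0,0,0]]
  ],
  "fingers": 28
}}

```text
time_s: 16.53
eef_pos: [559.3, 141.6, 245.4]
ee_rot: [-0.0, -0.707, 0.708, 0.0]
force: [0.5, -0.1, 0.4]
grip_width: 0.329
```

```bash
python3 chk.py 2 p0 p1 p2
```

```text
[559.3 141.6 245.4] 16.5333 0.3288885668426585
p0 [312. 258.] (array([5.194e+02, 1.416e+02, 3.100e+01, 1.610e+01, 3.000e-01]), 107.0)
p1 [367. 258.] (array([5.185e+02, 9.670e+01, 3.100e+01, 1.680e+01, 1.000e-01]), 107.0)
p2 [311. 208.] (array([560.6, 142.6,  30.6,  16.2,  -0. ]), 110.0)
```

View pics/crop_2.png

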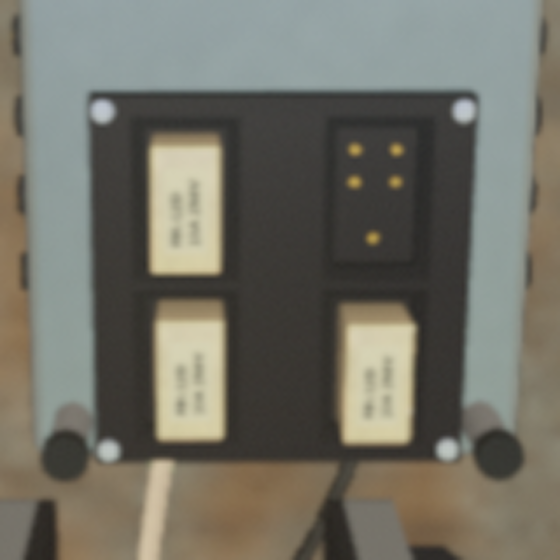

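{"name": "play_rows", "arguments": {
  "motion": [
    [[35.8,11.8,0],[0,0,0]],
    [[35.8,11.8,0],[0,0,0]],
    [[35.8,11.8,0],[0,0,0]],
    [[35.8,11.8,0],[0,0,0]],
    [[35.8,11.8,0],[0,0,0]],
    [[35.8,11.8,0],[0,0,0]],
    [[35.8,11.8,0],[0,0,0]],
    [[35.8,11.8,0],[0,0,0]],
    [[35.8,11.8,0],[0,0,0]],
    [[35.8,11.8,0],[0,0,0]]
  ],
  "fingers": 40
}}

```text
time_s: 17.42
eef_pos: [439.4, -217.2, 245.7]
ee_rot: [0.0, -0.707, 0.707, -0.0]
force: [0.3, 0.2, -0.1]
grip_width: 0.469
```

{"name": "play_rows", "arguments": {
  "motion": [
    [[0,0,10.4],[0,0,-7]],
    [[0,0,10.4],[0,0,-7]],
    [[0,0,10.4],[0,0,-7]],
    [[0,0,10.4],[0,0,-7]],
    [[0,0,10.4],[0,0,-7]],
    [[0,0,10.4],[0,0,-7]],
    [[0,0,10.4],[0,0,-7]],
    [[0,0,10.4],[0,0,-7]],
    [[0,0,10.4],[0,0,-7]],
    [[0,0,10.4],[0,0,-7]],
    [[0,0,10.4],[0,0,-7]],
    [[0,0,10.4],[0,0,-7]],
    [[0,0,0],[0,0,0]],
    [[0,0,0],[0,0,0]],
    [[0,0,0],[0,0,0]],
    [[0,0,0],[0,0,0]]
  ]
}}

```text
time_s: 18.75
eef_pos: [441.0, -216.3, 121.3]
ee_rot: [0.0, 0.999, -0.054, 0.001]
force: [0.3, 0.3, 0.1]
grip_width: 0.472
```

```bash
python3 look.py 441.5 -216
```

```text
t 18.75 px [312. 240.] fit [ 442.2 -214.3   29.7   15.9   84.4] thr 124.0
tcp [ 441.  -216.3  121.3] yaw -6.19 tool shift [ 0.9 -2.1 -0. ] tool-z turn -0.6
```

{"name": "play_rows", "arguments": {
  "motion": [
    [[0.9,-2.1,20],[0,0,-0.6]],
    [[0,0,35],[0,0,0]],
    [[0,0,35],[0,0,0]],
    [[0,0,14],[0,0,0]],
    [[0,0,6],[0,0,0]],
    [[0,0,0],[0,0,0]],
    [[0,0,0],[0,0,0]]
  ]
}}

```text
time_s: 19.38
eef_pos: [442.6, -214.7, 11.5]
ee_rot: [0.0, 0.999, -0.048, 0.001]
force: [-0.2, 0.0, 0.1]
grip_width: 0.469
```

{"name": "play_rows", "arguments": {
  "motion": [
    [[0,0,0],[0,0,0]],
    [[0,0,0],[0,0,0]],
    [[0,0,0],[0,0,0]],
    [[0,0,0],[0,0,0]],
    [[0,0,0],[0,0,0]],
    [[0,0,0],[0,0,0]]
  ],
  "fingers": 0,
  "squeeze": 30
}}

```text
time_s: 19.88
eef_pos: [442.6, -214.7, 11.8]
ee_rot: [0.001, 0.999, -0.048, 0.001]
force: [-0.8, 0.6, 5.7]
grip_width: 0.176
```

{"name": "play_rows", "arguments": {
  "motion": [
    [[0,0,-30],[0,0,0]],
    [[0,0,-14.6],[0,0,-6.82]],
    [[0,0,-14.6],[0,0,-6.82]],
    [[0,0,-14.6],[0,0,-6.82]],
    [[0,0,-14.6],[0,0,-6.82]],
    [[0,0,-14.6],[0,0,-6.82]],
    [[0,0,-14.6],[0,0,-6.82]],
    [[0,0,-14.6],[0,0,-6.82]],
    [[0,0,-14.6],[0,0,-6.82]],
    [[0,0,-14.6],[0,0,-6.82]],
    [[0,0,-14.6],[0,0,-6.82]],
    [[0,0,-14.6],[0,0,-6.82]],
    [[0,0,-14.6],[0,0,-6.82]],
    [[0,0,-14.6],[0,0,-6.82]],
    [[0,0,-14.6],[0,0,-6.82]],
    [[0,0,0],[0,0,0]]
  ]
}}

```text
time_s: 21.22
eef_pos: [442.7, -214.8, 248.1]
ee_rot: [0.003, 0.705, 0.709, 0.0]
force: [0.1, -1.4, 0.3]
grip_width: 0.176
```

{"name": "play_rows", "arguments": {
  "motion": [
    [[38.9,9,0],[0,0,0]],
    [[38.9,9,0],[0,0,0]],
    [[38.9,9,0],[0,0,0]],
    [[38.9,9,0],[0,0,0]],
    [[38.9,9,0],[0,0,0]],
    [[38.9,9,0],[0,0,0]],
    [[38.9,9,0],[0,0,0]],
    [[38.9,9,0],[0,0,0]],
    [[0,0,0],[0,0,0]],
    [[0,0,0],[0,0,0]],
    [[0,0,0],[0,0,0]],
    [[0,0,0],[0,0,0]]
  ]
}}

```text
time_s: 22.22
eef_pos: [513.7, 95.9, 244.7]
ee_rot: [0.0, 0.708, 0.706, -0.0]
force: [-0.1, -0.5, -0.7]
grip_width: 0.173
```

Run:
```python
from h import *; from held import held; from jigfit import edges
s,im=cap('wrist','jig3.png'); print(s['eef_pos'],s['ee_rot'],s['time_s']); held(im,s,8.3)
C=cam('wrist',s)
for k,p in {'p0':(519.3,141.8),'p1':(519.3,95.8),'p2':(561.3,141.8)}.items():
    q=proj(C,[*p,57]); print(k,q.round(),fit(im,C,q,57,20)[0])
q=[proj(C,[x,y,45]).round().astype(int) for x in (586.5,494.5) for y in (164.7,73)]; print(q)
```

```text
[513.70686985  95.90162013 244.74200458] [ 1.31697196e-06  7.08011991e-01  7.06200395e-01 -1.51915129e-04] 22.2167
231 -13.4 -34.2
232 -26.6 -33.9
233 -33.4 -33.5
234 -22.6 -33.2
283 14.1 -15.7
284 20.5 -15.4
285 19.3 -15.0
286 12.8 -14.6
359 -21.4 14.1
360 -22.1 14.6
361 -12.5 15.0
411 17.4 37.0
412 20.9 37.4
413 15.8 37.9
x [(288, np.float64(15.4), np.float64(-8.5)), (289, np.float64(35.2), np.float64(-8.1)), (290, np.float64(44.1), np.float64(-7.8)), (291, np.float64(32.4), np.float64(-7.4)), (331, np.float64(-16.1), np.float64(6.8)), (332, np.float64(-34.0), np.float64(7.2)), (333, np.float64(-43.8), np.float64(7.5)), (334, np.float64(-33.1), np.float64(7.9))] [312.36673272 324.69615945]
p0 [369. 217.] [518.5 141.4  29.8  16.6  -0. ]
p1 [312. 217.] [ 5.175e+02  9.640e+01  2.980e+01  1.650e+01 -1.000e-01]
p2 [367. 266.] [560.  142.4  30.2  16.5   0. ]
[array([390, 289]), array([286, 289]), array([396, 185]), array([284, 185])]
```

View pics/jig3.png

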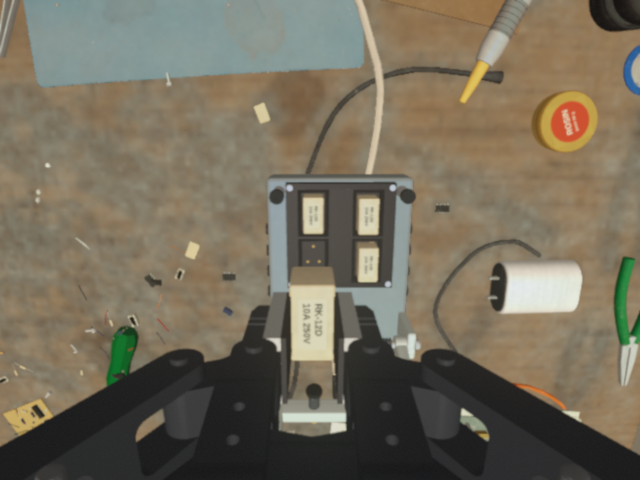

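{"name": "play_rows", "arguments": {
  "motion": [
    [[0,23.5,0],[0,0,0]],
    [[0,23.5,0],[0,0,0]],
    [[0,0,38],[0,0,0]],
    [[0,0,38],[0,0,0]],
    [[0,0,38],[0,0,0]],
    [[0,0,25],[0,0,0]],
    [[0,0,18],[0,0,0]],
    [[0,0,11],[0,0,0]],
    [[0,0,0],[0,0,0]],
    [[0,0,0],[0,0,0]],
    [[0,0,0],[0,0,0]]
  ]
}}

```text
time_s: 23.18
eef_pos: [561.7, 96.6, 78.4]
ee_rot: [0.001, 0.707, 0.707, 0.001]
force: [0.6, 0.4, -0.0]
grip_width: 0.176
```

{"name": "play_rows", "arguments": {
  "motion": [
    [[0,0,6],[0,0,0]],
    [[0,0,6],[0,0,0]],
    [[0,0,6],[0,0,0]],
    [[0,0,0],[0,0,0]],
    [[0,0,0],[0,0,0]]
  ]
}}

```text
time_s: 23.6
eef_pos: [560.6, 97.0, 58.5]
ee_rot: [-0.0, 0.707, 0.707, -0.0]
force: [0.0, 0.0, -0.5]
grip_width: 0.174
```

{"name": "play_rows", "arguments": {
  "motion": [
    [[-0.8,0.3,4],[0,0,0]],
    [[0,0,3.5],[0,0,0]],
    [[0,0,2],[0,0,0]],
    [[0,0,0],[0,0,0]],
    [[0,0,0],[0,0,0]]
  ]
}}

```text
time_s: 24.02
eef_pos: [561.2, 96.2, 49.3]
ee_rot: [-0.0, 0.707, 0.707, -0.0]
force: [-0.1, -0.3, -0.7]
grip_width: 0.175
```

{"name": "play_rows", "arguments": {
  "motion": [
    [[0,0,0],[0,0,0]],
    [[0,0,0],[0,0,0]],
    [[0,0,0],[0,0,0]],
    [[0,0,0],[0,0,0]],
    [[0,0,-10],[0,0,0]],
    [[0,0,-35],[0,0,0]],
    [[0,0,-38],[0,0,0]],
    [[0,0,-38],[0,0,0]],
    [[0,0,-38],[0,0,0]],
    [[0,0,-38],[0,0,0]],
    [[12,-25,0],[0,0,0]],
    [[12,-25,0],[0,0,0]],
    [[0,0,0],[0,0,0]],
    [[0,0,0],[0,0,0]],
    [[0,0,0],[0,0,0]]
  ],
  "fingers": 28
}}

```text
time_s: 25.27
eef_pos: [511.5, 120.0, 247.0]
ee_rot: [0.0, 0.707, 0.707, 0.0]
force: [-0.7, -0.1, -0.1]
grip_width: 0.325
```

```bash
python3 chk.py 3 p0 p1 p2 p3
python3 - <<'E'
from h import *
s,im=cap('top','top2.png'); C=cam('top')
g=[np.array(d['position'])*[640,480] for d in ctrl.spot_in('top','gate_grip')]; print('grip top',g)
a=cv2.imread('pics/crop_3.png'); b=cv2.resize(cv2.imread('pics/top2.png')[150:290,200:320],None,fx=4,fy=4,interpolation=cv2.INTER_CUBIC)[:560]
cv2.imwrite('pics/both.png',cv2.resize(np.hstack([a[:560,:560],b[:560]]),None,fx=.76,fy=.76))
E
```

```text
[511.5 120.  247. ] 25.2667 0.3250237741242729
p0 [339. 219.] (array([518.4, 141.5,  30. ,  16.5,   0.6]), 116.0)
p1 [282. 219.] (array([ 5.176e+02,  9.660e+01,  2.990e+01,  1.640e+01, -4.000e-01]), 117.0)
p2 [338. 268.] (array([559.9, 142.5,  30.2,  16.5,   0. ]), 116.0)
p3 [283. 268.] (array([560.7,  96.2,  30. ,  16.4,   0. ]), 117.0)
grip top [array([252.224, 187.92 ])]
```

View pics/both.png

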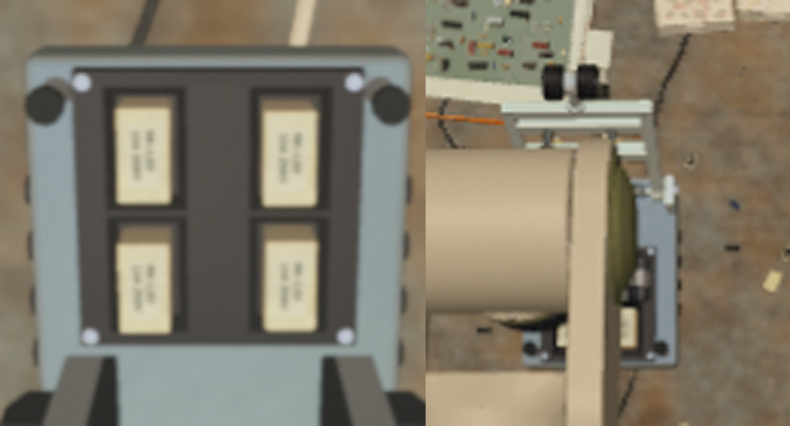

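All four relays are seated and square, seen at crop (145,155), (290,155), (145,285) and (290,285), and the gate is open. Next I'll look at the grip from above.

{"name": "play_rows", "arguments": {
  "motion": [
    [[0,0,-36],[0,0,0]],
    [[0,0,-37],[0,0,0]],
    [[0,30,0],[0,0,0]],
    [[0,30,0],[0,0,0]],
    [[0,28,0],[0,0,0]],
    [[0,0,0],[0,0,0]],
    [[0,0,0],[0,0,0]],
    [[0,0,0],[0,0,0]]
  ],
  "fingers": 70
}}

```text
time_s: 26.08
eef_pos: [599.0, 120.0, 319.1]
ee_rot: [-0.0, 0.707, 0.707, -0.0]
force: [-0.1, 0.1, 1.0]
grip_width: 0.82
```

Run:
```python
from h import *
s,im=cap('wrist','grip.png'); C=cam('wrist',s); print(s['eef_pos'],s['ee_rot'],s['time_s'],'exp',proj(C,[669,119,234]))
for n in ['gate_grip']:
    print(n,[(np.array(d['position'])*[640,480],round(d['p'],2)) for d in ctrl.spot_in('wrist',n)])
```

```text
[599.03833851 120.0413281  319.08886878] [-2.64597318e-04  7.07044547e-01  7.07168914e-01 -2.56577556e-04] 26.0833 exp [310.44604245 356.20250069]
gate_grip [(array([310.72 , 300.624]), 0.75)]
```

View pics/grip.png

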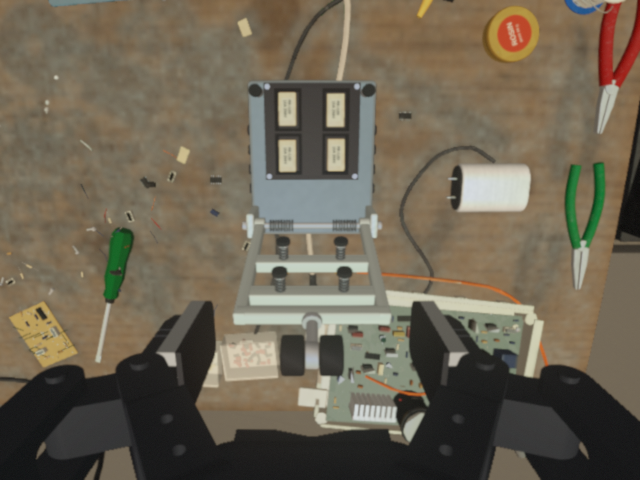

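The roller is centred at (312,356), against a predicted (310,356), so the jig model holds. Next I'll move over the grip, go down and pinch.

{"name": "play_rows", "arguments": {
  "motion": [
    [[0,23,0],[0,0,0]],
    [[0,23,0],[0,0,0]],
    [[0,23.5,0],[0,0,0]],
    [[0,0,0],[0,0,0]],
    [[0,0,20],[0,0,0]],
    [[0,0,25],[0,0,0]],
    [[0,0,25],[0,0,0]],
    [[0,0,20],[0,0,0]],
    [[0,0,9],[0,0,0]],
    [[0,0,0],[0,0,0]],
    [[0,0,0],[0,0,0]],
    [[0,0,0],[0,0,0]]
  ],
  "fingers": 60
}}

```text
time_s: 27.18
eef_pos: [669.0, 120.3, 222.5]
ee_rot: [0.001, 0.707, 0.707, 0.001]
force: [-0.4, -0.1, -0.7]
grip_width: 0.704
```

{"name": "play_rows", "arguments": {
  "motion": [
    [[0,0,5],[0,0,0]],
    [[0,0,0],[0,0,0]],
    [[0,0,0],[0,0,0]]
  ]
}}

```text
time_s: 27.43
eef_pos: [668.6, 120.2, 215.5]
ee_rot: [0.0, 0.707, 0.707, 0.0]
force: [0.1, -0.7, 0.4]
grip_width: 0.701
```

{"name": "play_rows", "arguments": {
  "motion": [
    [[0,0,0],[0,0,0]],
    [[0,0,0],[0,0,0]],
    [[0,0,0],[0,0,0]],
    [[0,0,0],[0,0,0]],
    [[0,0,0],[0,0,0]],
    [[0,0,0],[0,0,0]]
  ],
  "fingers": 20,
  "squeeze": 70
}}

```text
time_s: 27.93
eef_pos: [668.9, 119.9, 215.9]
ee_rot: [0.001, 0.707, 0.707, 0.0]
force: [0.3, -3.3, 3.4]
grip_width: 0.433
```

Run:
```python
import numpy as np
from h import *
s=ctrl.sense(); print(s['eef_pos'],s['force'],s['grip_width'],s['time_s'])
q=np.radians(np.linspace(0,105,26)-15); p=165*np.c_[-np.sin(q),np.cos(q)]
for i,d in enumerate(np.diff(p,axis=0)): print(i,[0,round(d[0],1),round(-d[1],1)],p[i+1].round(1))
```

```text
[668.8882247  119.86317356 215.89822154] [ 0.34933411 -3.33732424  3.44638137] 0.43280815954483304 27.9333
0 [0, np.float64(-11.8), np.float64(-2.7)] [ 30.9 162.1]
1 [0, np.float64(-12.0), np.float64(-1.8)] [ 19.  163.9]
2 [0, np.float64(-12.1), np.float64(-0.9)] [  6.9 164.9]
3 [0, np.float64(-12.1), np.float64(-0.1)] [ -5.2 164.9]
4 [0, np.float64(-12.1), np.float64(0.8)] [-17.2 164.1]
5 [0, np.float64(-12.0), np.float64(1.7)] [-29.2 162.4]
6 [0, np.float64(-11.8), np.float64(2.6)] [-41.  159.8]
7 [0, np.float64(-11.6), np.float64(3.4)] [-52.6 156.4]
8 [0, np.float64(-11.3), np.float64(4.3)] [-63.9 152.1]
9 [0, np.float64(-11.0), np.float64(5.1)] [-74.9 147. ]
10 [0, np.float64(-10.6), np.float64(5.9)] [-85.5 141.1]
11 [0, np.float64(-10.1), np.float64(6.6)] [-95.6 134.5]
12 [0, np.float64(-9.6), np.float64(7.4)] [-105.2  127.1]
13 [0, np.float64(-9.0), np.float64(8.0)] [-114.2  119.1]
14 [0, np.float64(-8.4), np.float64(8.7)] [-122.6  110.4]
15 [0, np.float64(-7.8), np.float64(9.3)] [-130.4  101.1]
16 [0, np.float64(-7.1), np.float64(9.8)] [-137.4   91.3]
17 [0, np.float64(-6.3), np.float64(10.3)] [-143.8   81. ]
18 [0, np.float64(-5.5), np.float64(10.7)] [-149.3   70.3]
19 [0, np.float64(-4.7), np.float64(11.1)] [-154.    59.1]
20 [0, np.float64(-3.9), np.float64(11.4)] [-158.    47.7]
21 [0, np.float64(-3.1), np.float64(11.7)] [-161.   36.]
22 [0, np.float64(-2.2), np.float64(11.9)] [-163.2   24.1]
23 [0, np.float64(-1.3), np.float64(12.0)] [-164.6   12.1]
24 [0, np.float64(-0.4), np.float64(12.1)] [-165.    0.]
```

{"name": "play_rows", "arguments": {
  "motion": [
    [[0,-11.8,-2.7],[0,0,0]],
    [[0,-12,-1.8],[0,0,0]],
    [[0,-12.1,-0.9],[0,0,0]],
    [[0,-12.1,-0.1],[0,0,0]],
    [[0,-12.1,0.8],[0,0,0]],
    [[0,-12,1.7],[0,0,0]],
    [[0,0,0],[0,0,0]],
    [[0,0,0],[0,0,0]]
  ]
}}

```text
time_s: 28.6
eef_pos: [596.3, 119.8, 219.0]
ee_rot: [0.001, 0.707, 0.707, -0.0]
force: [1.0, -4.2, 5.2]
grip_width: 0.429
```

{"name": "play_rows", "arguments": {
  "motion": [
    [[0,-11.8,2.6],[0,0,0]],
    [[0,-11.6,3.4],[0,0,0]],
    [[0,-11.3,4.3],[0,0,0]],
    [[0,-11,5.1],[0,0,0]],
    [[0,-10.6,5.9],[0,0,0]],
    [[0,-10.1,6.6],[0,0,0]],
    [[0,-9.6,7.4],[0,0,0]],
    [[0,-9,8],[0,0,0]],
    [[0,-8.4,8.7],[0,0,0]],
    [[0,-7.8,9.3],[0,0,0]],
    [[0,-7.1,9.8],[0,0,0]],
    [[0,-6.3,10.3],[0,0,0]],
    [[0,-5.5,10.7],[0,0,0]],
    [[0,-4.7,11.1],[0,0,0]],
    [[0,0,0],[0,0,0]],
    [[0,0,0],[0,0,0]],
    [[0,0,0],[0,0,0]]
  ]
}}

```text
time_s: 30.02
eef_pos: [471.4, 119.7, 114.9]
ee_rot: [-0.0, 0.707, 0.707, -0.001]
force: [-2.3, -6.8, 3.1]
grip_width: 0.433
```

{"name": "play_rows", "arguments": {
  "motion": [
    [[0,-3.9,11.4],[0,0,0]],
    [[0,-3,11.6],[0,0,0]],
    [[0,-2,11.8],[0,0,0]],
    [[0,-1.2,11.8],[0,0,0]],
    [[0,-0.4,8],[0,0,0]],
    [[0,0,4],[0,0,0]],
    [[0,0,0],[0,0,0]],
    [[0,0,0],[0,0,0]],
    [[0,0,0],[0,0,0]],
    [[0,0,0],[0,0,0]]
  ]
}}

```text
time_s: 30.85
eef_pos: [460.8, 119.7, 56.6]
ee_rot: [-0.0, 0.707, 0.707, -0.001]
force: [-3.9, -7.9, 8.0]
grip_width: 0.434
```

Run:
```python
from h import *
s,im=cap('wrist','lev.png'); print(s['eef_pos'],s['force'],s['wrist_torque'],s['time_s'],s['grip_width'])
s2,im2=cap('scene','levs.png'); C=cam('scene'); p=proj(C,[540,119,60]).astype(int); print(p)
a=cv2.imread('pics/lev.png'); b=cv2.imread('pics/levs.png')[max(p[1]-80,0):p[1]+80,p[0]-107:p[0]+107]
cv2.imwrite('pics/levb.png',np.vstack([cv2.resize(a,(400,300)),cv2.resize(b,(400,300),interpolation=cv2.INTER_CUBIC)]))
```

```text
[460.78665126 119.73355388  56.61670121] [-3.87952669 -7.88198137  7.96009885] [-1.19234173  0.61502257 -0.01430388] 30.85 0.4343774431226194
[301 244]
```

View pics/levb.png

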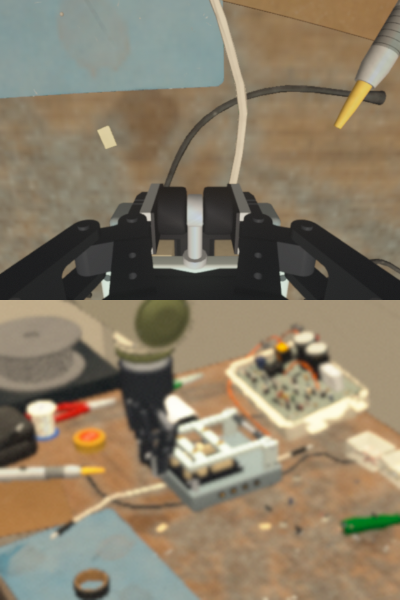

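The wrist and scene views show the gate down over the jig with the roller still pinched between the fingers. A short hold will check for drift before I hand it in.

{"name": "play_rows", "arguments": {
  "motion": [
    [[0,0,0],[0,0,0]],
    [[0,0,0],[0,0,0]],
    [[0,0,0],[0,0,0]],
    [[0,0,0],[0,0,0]],
    [[0,0,0],[0,0,0]],
    [[0,0,0],[0,0,0]]
  ]
}}

```text
time_s: 31.45
eef_pos: [460.8, 119.8, 56.6]
ee_rot: [-0.0, 0.707, 0.707, -0.001]
force: [-4.6, -7.4, 7.9]
grip_width: 0.432
```

Run:
```python
from h import *
from scipy.optimize import least_squares
s=ctrl.sense(); print(s['eef_pos'],s['force'],s['time_s'])
P=np.array([(668.9,215.9),(596.3,219.0),(471.4,114.9),(s['eef_pos'][0],s['eef_pos'][2])])
r=least_squares(lambda c:np.hypot(*(P-c).T)-165,[626,56]).x; d=P-r
ang=np.degrees(np.arctan2(-d[:,0],d[:,1]))+15; print('centre',r,'gate rad',np.radians(ang))
im=ctrl.capture('top'); cv2.imwrite('pics/topend.png',im[:,:,::-1]); C=cam('top')
for o in ['transformer','flux_tin','run_capacitor','electrolytic_0']: print(o,[(np.round(np.array(d['position'])*[640,480],1).tolist(),round(d['p'],2)) for d in ctrl.spot_in('top',o)][:1])
```

```text
[460.78690116 119.75034883  56.64475691] [-4.55173581 -7.43649775  7.88239821] 31.45
centre [625.77863827  56.64546065] gate rad [-0.00263005  0.44141219  1.47176772  1.83259998]
transformer [([448.8, 213.0], 0.51)]
flux_tin [([174.5, 288.9], 0.95)]
run_capacitor [([180.8, 228.8], 0.58)]
electrolytic_0 [([443.5, 306.4], 0.51)]
```

The gate angle comes out at 1.8326 rad (level is 1.833) with about 8 N at the grip, and nothing is drifting.

```bash
python3 -c "
from rig import ctrl
print(ctrl.finish_job()); s=ctrl.sense(); print(s['eef_pos'],s['force'],s['time_s'])"
```

```text
the job is handed in; nothing more can be done
None
the job is handed in; nothing more can be done
```

I loaded the three loose relays into pockets 1, 0 and 3, swung the gate over by its grip and handed the job in at 31.5 s, still holding the gate level. The hand-in reported no verdict.

- **Relays:** the last wrist views before the gate closed showed all four down in their pockets and square. They were within about 2 mm of the pocket centres and within 0.6 degrees of the jig's axis, with the gate still open. I could not see them clearly once the gate was down.
- **Gate:** a circle fitted to the measured tool path puts it at 1.8326 rad (level is 1.833). The upward force at the grip was 7.9 N (about 8 N expected), and neither moved over a 0.5 s hold. I had no way to measure each foot separately, so I infer that all four press from the angle and the total force.
- **Side force:** about 7 N sideways and 5 N fore-and-aft stayed on the wrist. I left it because it was steady.
- **Other things on the bench:** the networks still find the transformer, flux tin, run capacitor and electrolytic within about 3 pixels of where they started.

The camera views disagreed with each other by at most about 2.5 mm on bench positions. Stereo relay heights came out at 14–22 mm against the stated 20 mm, so I used the stated height.

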